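# Lift a tube insert out of a dry-block bath with the extraction key

## Task

The well of the dry-block bath is due for cleaning: swing its cover aside and leave it open, take the extraction key from its stand, and use the key to lift the tube insert out of the well and set it gently down, upright, on the white tray. Then put the key back in its stand. Handle the insert only with the key, never with the gripper's fingers, and do not shift the bottle, the beaker or the vial standing about.

Things in the scene. Friction and masses are not known exactly. Their poses are not given: they have to be found in the camera images.
- well_mouth (a point): Centre of the round mouth of the well, in the plane of its steel rim, 144 mm above the worktop, in the top of the fixed white bath (196 x 144 x 140 mm, slanted control panel in front). Axes are the bath's: x to its back, y to its left, z up. The well is 59 mm wide; its floor, on which the insert stands, is 131 mm below this point.
- cover (a joint): Angle of the flat round steel cover (80 mm wide) on its upright pivot; 0 = fully over the well, grows as it swings clockwise seen from above, towards the bath's back right corner; stop at 2.0 rad. From 1.4 on the well is clear. Stays where it is left; about 1 N at the knob turns it.
- cover_pivot (a point): Point on the cover's pivot axis, 58 mm to the right (-y of the bath) of the well's axis; axes as the bath's.
- cover_knob (a point): Grip point on the cover's upright black knob, 70 mm from the pivot axis. The knob is round, 15 mm wide here; this point is 10 mm below its top and 24 mm above the cover's plate.
- insert: Tube insert: loose aluminium cylinder, 54 mm across, 55 mm high, 0.22 kg, with six dark tube holes round a bayonet slot in its top. Origin at the centre of its underside, z up. A key's T-bar put down through the slot past the lips, then turned about a quarter turn (either way), catches under both lips and carries the insert; turned back in line with the slot it comes out.
- insert_slot (a point): Centre of the insert's top face (55 mm above its underside). The slot is 34 mm long along this point's x and 14 mm wide along y. The undersides of its two lips are 7.5 mm below the top face; below them is a round cavity, 34 mm wide, with its floor 22 mm below the top face.
- key_grip (a point): Middle of the blue paddle of the extraction key, where it is gripped: 30 mm wide along x, 12 mm thick along y, 48 mm high. This point is 20 mm below the paddle's top, 28 mm above the steel collar under it (46 mm wide, 4 mm thick) and 140 mm above the key's lower end.
- key: Loose extraction key, 160 mm long, 0.12 kg, hanging upright in its stand. Origin at the centre of its lower end, z up the shaft (8 mm thick). The T-bar at the lower end is 26 mm long along x, 6 mm thick along y, 7 mm high, rounded below. A boss, 30 mm wide with a tapered foot, reaches 15 mm below the collar's underside.
- stand_seat (a point): Centre of the 36 mm hole in the grey top plate (80 x 66 x 6 mm) of the fixed key stand, in the plate's upper face, 126 mm above the worktop. The key hangs through the hole, collar resting on the plate; its lower end is then 108 mm below this point and key_grip 32 mm above it.
- tray: White plastic tray, fixed, 150 mm along its x, 210 mm along its y, rim 15 mm high; origin at the centre of its underside. Its floor is flat, 3 mm thick.
- bottle: Bystander: square white reagent bottle with a blue cap, 58 x 58 x 110 mm, the one nearest the bath, behind it to the left.
- beaker: Bystander: small glass beaker, 44 mm wide, 56 mm high.
- vial: Bystander: small vial with a blue cap, 25 mm wide, 57 mm high.
There are look-alikes about, which are no part of the job. Leave any orange, pink or yellow look-alike of the key alone.

How it is judged:
On the way, in this order (a step that is already met when the one before it is completed fails the run):
1. the cover is swung clear of the well (value of joint cover above 1.4 rad), for 0.2 s.
2. the insert hangs from the key, its underside above the well's mouth (height (world z) of insert above 0.144 m and contact force between key and insert above 0.8 N), for 0.2 s.
3. the insert stands upright on the tray, free of the key (contact force between tray and insert above 0.8 N and contact force between key and insert below 0.05 N and angle between insert's own z axis and vertical below 0.1 rad and z of key_grip in the frame of insert above 0.2 m), for 0.2 s.
At the end, for the whole second after the job is handed in: The cover is open (1.4 rad or more), the insert stands upright (within 0.1 rad) and still on the tray, and the key hangs still in its stand: collar down on the plate (within 4 mm), upright (within 0.1 rad) (value of joint cover above 1.4 rad and x of insert in the frame of tray between -0.075 and 0.075 m and y of insert in the frame of tray between -0.105 and 0.105 m and contact force between tray and insert above 0.8 N and angle between each of insert, key's own z axis and vertical below 0.1 rad and linear speed of each of insert, key below 0.01 m/s and z of key_grip in the frame of stand_seat between 0.028 and 0.036 m and horizontal distance between key_grip and stand_seat below 0.012 m); the robot touches nothing.
It fails at once if the fingers touch the insert (contact force between the fingers and insert above 0.3 N).
It fails at once if the insert strikes or is pressed on the tray with more than 30 N (contact force between tray and insert above 30 N).
It fails at once if a bystander is shifted by more than 25 mm (distance of any of bottle, beaker, vial from where it was at the start of the episode above 0.025 m).
It also fails if it takes over 72 s, if anything falls off the work surface, if the arm or the gripper's body presses on something with over 40 N, if the wrist force passes 120 N, or if a joint passes its speed limit or range.

## Robot

A 7-joint arm with a two-finger parallel gripper is mounted at the origin on a cart in front of the work surface, level with it; the furniture and walls round the work are solid. World frame = base frame: x ahead of the robot, y to its left, z up, the work surface at z = 0. Lengths are in m, angles in rad, forces in N, time in s.
With the tool pointing down it reaches from about 0.4 to 0.875 m from the base axis. Payload 19.3 kg.
Tool frame: the origin (TCP) lies at the very end of the fingers, on their centre line; the grasp point (between the pads) lies 19 mm behind it; z points along the fingers, y is the line along which they close (so a half turn about z gives the same grasp; the last joint's range is limited). The gripper opens to 85 mm and grips with 20 to 120 N. Pads are 22 mm wide; open, the fingers measure 114 mm over their backs; the gripper's body (76 mm by 85 mm) begins 54 mm behind the grasp point. The pads swing forward as they close: fully open they stand 13 mm farther back than shut.
Start: joints at [-0.07, 0.521, -0.036, 1.599, 0.021, 1.021, -0.113], TCP at [0.625, -0, 0.231] pointing down, gripper open.
Joint ranges: [-2.91, 2.91], [-0.3, 2.13], [-1.5, 1.42], [0.17, 2.43], [-1.26, 4.41], [0.16, 1.93], [-2.52, 2.52]. Speed limits (rad/s): [1.89, 1.89, 2.39, 2.39, 3.01, 3.01, 3.01].

## Interface

Orientations are given as [roll, pitch, yaw] about the fixed x, y, z axes, in that order (R = Rz(yaw) Ry(pitch) Rx(roll)).
In Python, from workcell import bot gives the robot as it stands. The module is installed in compiled form; this text tells all that it offers.
- The arm moves only by the tool apply_moves, never from a script. Its arguments are lists of equal length, an entry for each row: "claw": the finger opening in m, from 0 to 0.0854; "xyz": the shift along the tool's x, y, z in m, a list of three; "twist": the turn, a rotation vector about the tool's x, y, z in rad, a list of three. A call has 1 to 20 rows; each row shifts and turns the commanded pose from where the row before left it, along the tool's axes as they then stand; what a row does not reach is not made up. A row lasts 1/10 s, in which the tool goes at most 50 mm and 8.59 degrees, less where a joint would pass 70% of its speed; a pose out of reach is approached as far as the arm can. A call with a gripper value outside its range is refused whole. The fingers move at their own pace and stop on an object; "force" is the grip in N (left out, the last holds). Time passes only in rows, so rows that do not move let the fingers close. It gives the time, the measured TCP pose, the force, the opening and the grip force at its end, in the units of the state.
- bot.observe(): the state, without advancing time (a new reading comes with each control period).
- bot.grab_frame(name): name is "scene" or "side" or "wrist"; returns a dict with "img" (400x640x3 uint8, red, green, blue), "vfov" (degrees; the focal length in pixels is half the picture's height over the tangent of half this angle, whatever the lens; pixels are square), "cx", "cy" (the principal point, pixels), "view" (4x4, takes a point from world to camera coordinates). Camera axes: x right, y up, looking along -z (the intrinsics and any distortion apply to the point x, -y, -z); pixel columns grow to the right and rows downward; lengths in m; the calibration is good to about 2 mm. The wrist camera is an equidistant fisheye: a pixel r from the principal point sees the ray r / f radians off the axis. A picture is of the moment at which its call begins. There is no depth.
- bot.job_done(): hands the job in; it is judged then, once.
Trained networks look in the newest picture that a camera, given by its name, has taken for a name from the list of things; names that differ only in an ending like _2 or _b are one class to them, and where a whole thing is asked for, a point or a joint stands for the part that bears it (a point fixed in the world has none). Each returns a list of dicts, best first, with "score" (0 to 1); they miss things now and then, are a little off and sometimes report something else, mostly with a low value. They report only what shows in the picture. A call takes as long as a camera call. They do not tell look-alikes from the thing itself.
- bot.find_in(camera, query): "position" ([x, y, z] in m, in world coordinates, good to about 4 mm: the middle of the surface that is visible of it).
The state is a dict: "clock": time; "qpos": joint angles; "qd": joint speeds; "joint_efforts": joint torques, N m; "position": TCP position; "tool_rot": TCP orientation; "force": force on the tool from outside, world axes, zero at the start; "moment": the same for the moment, N m; "grip_width": finger opening in m; "finger_force": force on a finger pad.
Only numpy, scipy, OpenCV 4.12 (cv2) and the standard library are available. Lean on these libraries where they do the work, as an engineer would, in place of code of your own. Each camera call takes 0.05 s, during which the arm holds its last target. There are 200 camera calls.

## Working session

There is one attempt and no reset: what is moved stays moved. The work goes in short steps, Python scripts to look and compute and a tool call to move; the robot and the scene stay as the last step left them, time stands still between calls to the robot, and variables do not carry over. Pictures are saved under pics/ and viewed, at most 12 in all, crops included, and the job is handed in when it is done.

Besides the shell and the picture viewer there is one more tool, called after "Call:" by a JSON object that holds its "method" and its "body", one argument or row to a line. apply_moves: Moves the arm, as the interface text tells. Its arguments: {"type":"object","properties":{"claw":{"type":"array"},"xyz":{"type":"array"},"twist":{"type":"array"},"force":{"type":"number"}},"required":["claw","xyz","twist"]}

```bash
mkdir -p pics
cat > h.py <<'E'
import numpy as np, cv2
from workcell import bot
def grab(n,save=None):
    f=bot.grab_frame(n)
    if save: cv2.imwrite('pics/'+save,cv2.cvtColor(f['img'],cv2.COLOR_RGB2BGR))
    return f
def foc(f): return 200/np.tan(np.radians(f['vfov'])/2)
def proj(f,p,fish=False):
    c=np.array(f['view'])@np.r_[p,1]; v=np.array([c[0],-c[1],-c[2]]); F=foc(f)
    if fish:
        r=np.hypot(v[0],v[1]); th=np.arctan2(r,v[2]); return np.array([f['cx'],f['cy']])+F*th*v[:2]/max(r,1e-9)
    return np.array([f['cx'],f['cy']])+F*v[:2]/v[2]
def back(f,uv,z,fish=False):
    d=(np.array(uv,float)-[f['cx'],f['cy']])/foc(f)
    if fish:
        th=np.linalg.norm(d); v=np.r_[d/max(th,1e-9)*np.sin(th),np.cos(th)]
    else: v=np.r_[d,1]
    V=np.array(f['view']); R=V[:3,:3]; o=-R.T@V[:3,3]; w=R.T@np.array([v[0],-v[1],-v[2]])
    return o+w*(z-o[2])/w[2]
E
python3 - <<'E'
from h import *
np.set_printoptions(precision=3,suppress=True)
fs={n:grab(n,n+'0.png') for n in ['scene','side','wrist']}
for n,f in fs.items(): print(n,f['vfov'],f['cx'],f['cy'])
for q in ['well_mouth','cover_knob','cover_pivot','key_grip','stand_seat','tray','bottle','beaker','vial','insert']:
    for n in ['scene','side']:
        for d in bot.find_in(n,q)[:4]:
            p=np.array(d['position']); print(q,n,round(d['score'],2),p,proj(fs[n],p).round())
print(bot.observe())
a=cv2.imread('pics/scene0.png');b=cv2.imread('pics/side0.png')
E
```

```text
scene 43.80866661256442 319.0890283414296 194.30616411634864
side 46.22621014573531 325.20436989559477 199.13656700879113
wrist 65.70646984690485 322.0135405309851 198.943099469997
well_mouth scene 0.74 [ 0.533 -0.076  0.102] [317. 208.]
well_mouth scene 0.39 [ 0.497 -0.332  0.145] [387. 232.]
well_mouth side 0.96 [0.561 0.03  0.093] [326. 215.]
cover_knob scene 0.59 [ 0.581 -0.036  0.148] [316. 184.]
cover_knob side 0.66 [ 0.586 -0.015  0.151] [323. 191.]
cover_pivot scene 0.83 [ 0.531 -0.071  0.101] [316. 208.]
cover_pivot side 0.66 [0.559 0.025 0.091] [327. 215.]
key_grip scene 0.81 [ 0.4   -0.379  0.109] [382. 269.]
key_grip scene 0.75 [ 0.498 -0.329  0.143] [386. 232.]
key_grip scene 0.73 [ 0.61  -0.322  0.124] [403. 218.]
key_grip scene 0.71 [ 0.484 -0.438  0.108] [419. 261.]
key_grip side 0.73 [ 0.488 -0.433  0.116] [378. 160.]
key_grip side 0.71 [ 0.398 -0.368  0.115] [398. 169.]
key_grip side 0.53 [ 0.503 -0.321  0.127] [368. 167.]
key_grip side 0.52 [ 0.603 -0.403  0.111] [348. 160.]
stand_seat scene 0.66 [ 0.499 -0.348  0.046] [390. 263.]
stand_seat side 0.87 [ 0.519 -0.30
[... 359 characters left out ...]
] [412. 224.]
beaker side 0.66 [ 0.783 -0.129  0.036] [281. 200.]
vial scene 0.57 [ 0.777 -0.15   0.04 ] [380. 198.]
vial scene 0.53 [ 0.72  -0.295  0.029] [410. 224.]
insert scene 0.64 [ 0.533 -0.074  0.1  ] [317. 208.]
{'clock': 1.15, 'qpos': array([-0.07 ,  0.521, -0.036,  1.6  ,  0.021,  1.021, -0.113]), 'qd': array([-0.001,  0.001,  0.   , -0.002,  0.001, -0.   , -0.   ]), 'joint_efforts': array([  0.   , -92.683,   1.978, -37.023,   0.018,   0.002,   0.   ]), 'position': array([ 0.625, -0.   ,  0.231]), 'tool_rot': array([-3.142,  0.   ,  1.571]), 'force': array([ 0.413, -0.277,  0.67 ]), 'moment': array([ 0.024,  0.003, -0.02 ]), 'finger_force': 0.0, 'grip_width': 0.08515576200846231}
```

Run:
```python
import cv2,numpy as np
a=cv2.imread('pics/scene0.png');b=cv2.imread('pics/side0.png')
A=cv2.resize(a[140:300,200:460],(780,480)); cv2.imwrite('pics/sc_crop.png',A)
w=cv2.imread('pics/wrist0.png'); 
B=np.vstack([cv2.resize(b[130:330,220:440],(660,600))]);
C=cv2.resize(w,(800,500));cv2.imwrite('pics/w_crop.png',C)
```

```text
(no output)
```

View pics/sc_crop.png

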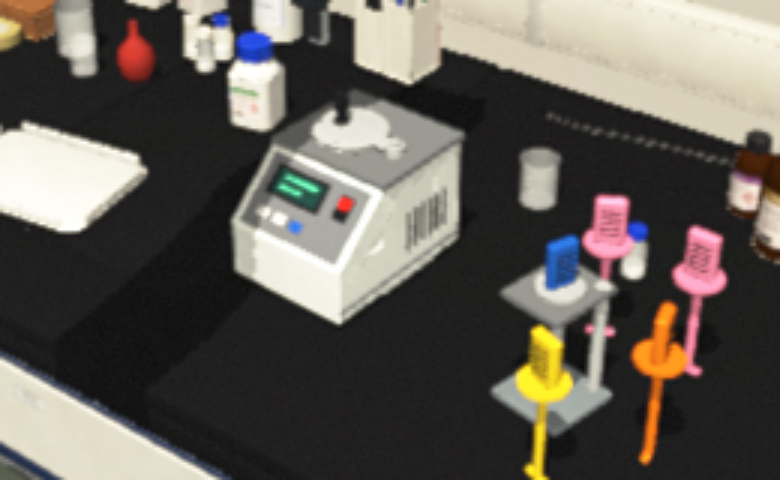

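View pics/w_crop.png

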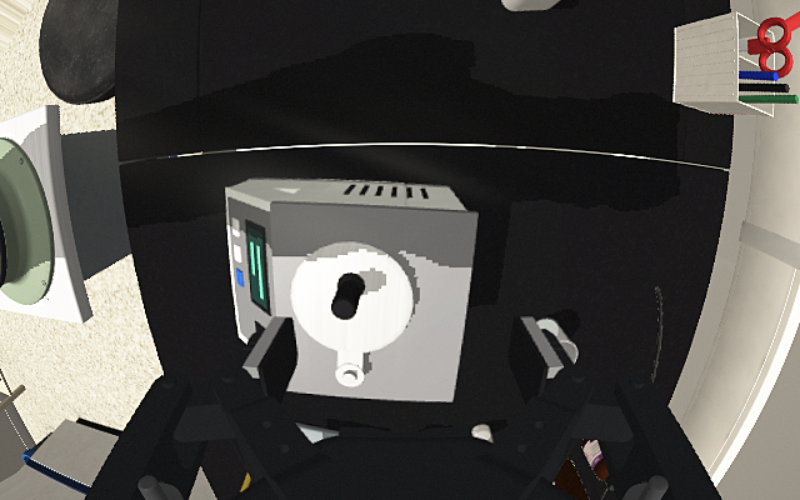

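Run:
```python
from h import *
np.set_printoptions(precision=4,suppress=True)
f=grab('wrist','wrist1.png')
k=1/1.25
B=lambda u,z: back(f,np.array(u)*k,z,True)
print('disc',B((352,298),.147),'pivot',B((349,375),.152),'knobtop',B((350,283),.181),'knobbase',B((342,311),.15))
for u in [(272,201),(478,211),(454,403),(246,388)]: print('corner',B(u,.14))
s=grab('scene')
for q in ['cover_knob','well_mouth','cover_pivot','cover']:
    for d in bot.find_in('wrist',q)[:3]: p=np.array(d['position']);print(q,d['score'],p,proj(f,p,True)/k)
```

```text
disc [ 0.5921 -0.0281  0.147 ] pivot [ 0.5872 -0.0864  0.152 ] knobtop [ 0.5963 -0.0031  0.181 ] knobbase [ 0.5854 -0.0361  0.15  ]
corner [0.5418 0.035  0.14  ]
corner [0.6718 0.028  0.14  ]
corner [ 0.665  -0.1231  0.14  ]
corner [ 0.4986 -0.1149  0.14  ]
cover_knob 0.69 [ 0.594  -0.0283  0.1467] [355.0089 298.1558]
cover_knob 0.5 [ 0.7257 -0.2812  0.0145] [481.123  430.2738]
cover_knob 0.25 [ 0.595  -0.0135  0.1397] [356.7554 273.0339]
well_mouth 0.95 [ 0.5948 -0.0148  0.1416] [356.2067 275.9682]
cover_pivot 0.55 [ 0.5937 -0.0121  0.1401] [354.6188 271.2405]
cover 0.9 [ 0.5906 -0.0233  0.1591] [346.9027 299.2753]
cover 0.5 [0.7444 0.2005 0.0204] [531.127    7.9144]
```

Run:
```python
import cv2
w=cv2.imread('pics/wrist1.png');cv2.imwrite('pics/w_cr2.png',cv2.resize(w[130:340,170:400],None,fx=2.8,fy=2.8,interpolation=cv2.INTER_CUBIC))
```

```text
(no output)
```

View pics/w_cr2.png

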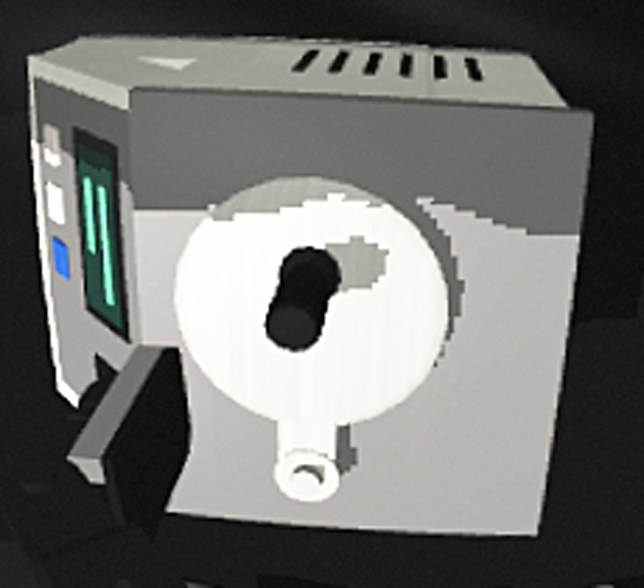

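Run:
```python
from h import *
np.set_printoptions(precision=4,suppress=True)
f=grab('wrist')
V=np.array(f['view']);print('cam',-V[:3,:3].T@V[:3,3],V[2,:3])
B=lambda u,z: back(f,(170+u[0]/2.8,130+u[1]/2.8),z,True)
c=B((312,303),.148);p=B((306,476),.155);kt=B((295,325),.182);kb=B((310,268),.15)
print('disc',c,'pivot',p,'kt',kt,'kb',kb,'|pc|',np.linalg.norm((c-p)[:2]),np.linalg.norm((kt-p)[:2]))
for u in [(131,90),(594,114),(538,534),(170,512)]: print('corner',B(u,.14))
```

```text
cam [0.6247 0.0783 0.3734] [-0.0003  0.306   0.952 ]
disc [ 0.5921 -0.0274  0.148 ] pivot [ 0.5878 -0.0841  0.155 ] kt [ 0.5924 -0.0176  0.182 ] kb [ 0.5923 -0.0156  0.15  ] |pc| 0.05685267318816531 0.0666972204464223
corner [0.541 0.034 0.14 ]
corner [0.6717 0.0265 0.14  ]
corner [ 0.6638 -0.1208  0.14  ]
corner [ 0.5353 -0.1142  0.14  ]
```

Candidates for the key (crop pixels): blue in the grey stand (561,262), pink (610,225) and (700,255), yellow (545,358), orange (662,340). The blue one in the stand fits the description. The bath's cover has its pivot at (306,476) and its knob top at (295,325). First I'll cage the knob.

Call:
{"method": "apply_moves", "body": {
  "claw": [0.04, 0.04, 0.04, 0.04, 0.04, 0.04, 0.04, 0.022, 0.022, 0.022],
  "xyz": [
    [-0.008, -0.016, 0],
    [-0.008, -0.016, 0],
    [0, 0, 0],
    [0, 0, 0.02],
    [0, 0, 0.02],
    [0, 0, 0.02],
    [0, 0, 0.01],
    [0, 0, 0],
    [0, 0, 0],
    [0, 0, 0]
  ],
  "twist": [
    [0, 0, 0],
    [0, 0, 0.057],
    [0, 0, 0],
    [0, 0, 0],
    [0, 0, 0],
    [0, 0, 0],
    [0, 0, 0],
    [0, 0, 0],
    [0, 0, 0],
    [0, 0, 0]
  ],
  "force": 20
}}

```text
clock: 2.5
position: [0.5936, -0.016, 0.1623]
tool_rot: [3.14, -0.0, 1.514]
force: [-0.4, 0.4, -0.1]
grip_width: 0.022
finger_force: 0.0
```

Call:
{"method": "apply_moves", "body": {
  "claw": [0.022, 0.022, 0.022, 0.022, 0.022, 0.022, 0.022, 0.022, 0.022, 0.022, 0.022, 0.022, 0.022, 0.022, 0.022, 0.022],
  "xyz": [
    [-0.0005, 0.0087, 0],
    [-0.0005, 0.0087, 0],
    [-0.0005, 0.0087, 0],
    [-0.0005, 0.0087, 0],
    [-0.0005, 0.0087, 0],
    [-0.0005, 0.0087, 0],
    [-0.0005, 0.0087, 0],
    [-0.0005, 0.0087, 0],
    [-0.0005, 0.0087, 0],
    [-0.0005, 0.0087, 0],
    [-0.0005, 0.0087, 0],
    [-0.0005, 0.0087, 0],
    [-0.0005, 0.0087, 0],
    [-0.0005, 0.0087, 0],
    [-0.0003, 0.006, 0],
    [0, 0, 0]
  ],
  "twist": [
    [0, 0, 0.125],
    [0, 0, 0.125],
    [0, 0, 0.125],
    [0, 0, 0.125],
    [0, 0, 0.125],
    [0, 0, 0.125],
    [0, 0, 0.125],
    [0, 0, 0.125],
    [0, 0, 0.125],
    [0, 0, 0.125],
    [0, 0, 0.125],
    [0, 0, 0.125],
    [0, 0, 0.125],
    [0, 0, 0.125],
    [0, 0, 0.08],
    [0, 0, 0]
  ]
}}

```text
clock: 4.1
position: [0.6558, -0.108, 0.1621]
tool_rot: [-3.142, -0.001, -0.318]
force: [-0.5, -0.0, -0.4]
grip_width: 0.0221
finger_force: 0.0
```

Call:
{"method": "apply_moves", "body": {
  "claw": [0.03, 0.03, 0.04, 0.05, 0.05, 0.05, 0.05, 0.05, 0.05, 0.05, 0.05, 0.05, 0.05, 0.05, 0.05],
  "xyz": [
    [0, 0, 0],
    [0, 0, -0.015],
    [0, 0, -0.035],
    [0, 0, -0.035],
    [0, 0, -0.025],
    [-0.0098, 0.0325, 0],
    [-0.0098, 0.0325, 0],
    [-0.0098, 0.0325, 0],
    [-0.0098, 0.0325, 0],
    [-0.0098, 0.0325, 0],
    [-0.0098, 0.0325, 0],
    [-0.0098, 0.0325, 0],
    [-0.0098, 0.0325, 0],
    [0, 0, 0],
    [0, 0, 0]
  ],
  "twist": [
    [0, 0, 0],
    [0, 0, 0],
    [0, 0, 0],
    [0, 0, 0],
    [0, 0, 0],
    [0, 0, 0],
    [0, 0, 0],
    [0, 0, 0],
    [0, 0, 0],
    [0, 0, 0],
    [0, 0, 0],
    [0, 0, 0],
    [0, 0, 0],
    [0, 0, 0],
    [0, 0, 0]
  ]
}}

```text
clock: 5.6
position: [0.5002, -0.3305, 0.2724]
tool_rot: [-3.141, -0.001, -0.316]
force: [0.2, 0.9, -1.1]
grip_width: 0.0498
finger_force: 0.0
```

Run:
```python
from h import *
np.set_printoptions(precision=4,suppress=True)
f=grab('wrist','wrist2.png'); s=grab('scene','scene2.png'); d=grab('side','side2.png')
V=np.array(f['view']);print('cam',-V[:3,:3].T@V[:3,3],bot.observe()['position'])
for q in ['key_grip','stand_seat','key']:
    for r in bot.find_in('wrist',q)[:3]: p=np.array(r['position']);print(q,r['score'],p,proj(f,p,True))
for r in bot.find_in('side','key_grip')[:3]: p=np.array(r['position']);print(r['score'],p)
w=cv2.imread('pics/wrist2.png');cv2.imwrite('pics/w2c.png',cv2.resize(w[80:330,180:480],None,fx=2.4,fy=2.4,interpolation=cv2.INTER_CUBIC))
```

```text
cam [ 0.5741 -0.3547  0.4146] [ 0.5011 -0.3291  0.2717]
key_grip 0.88 [ 0.5072 -0.3312  0.1257] [320.2783 177.7488]
key_grip 0.88 [ 0.6084 -0.4055  0.1111] [361.0944  55.0405]
key_grip 0.84 [ 0.4936 -0.4313  0.1071] [416.2878 157.2021]
stand_seat 0.83 [ 0.525  -0.331   0.1231] [314.2897 159.9954]
key 0.96 [ 0.5076 -0.328   0.1337] [316.8517 180.4212]
key 0.79 [ 0.409  -0.3774  0.1119] [387.9093 244.9369]
key 0.7 [ 0.4896 -0.4346  0.1143] [422.1659 161.2466]
0.65 [ 0.608  -0.3076  0.1088]
0.63 [ 0.4882 -0.434   0.1148]
0.62 [ 0.5007 -0.3248  0.1281]
```

View pics/w2c.png

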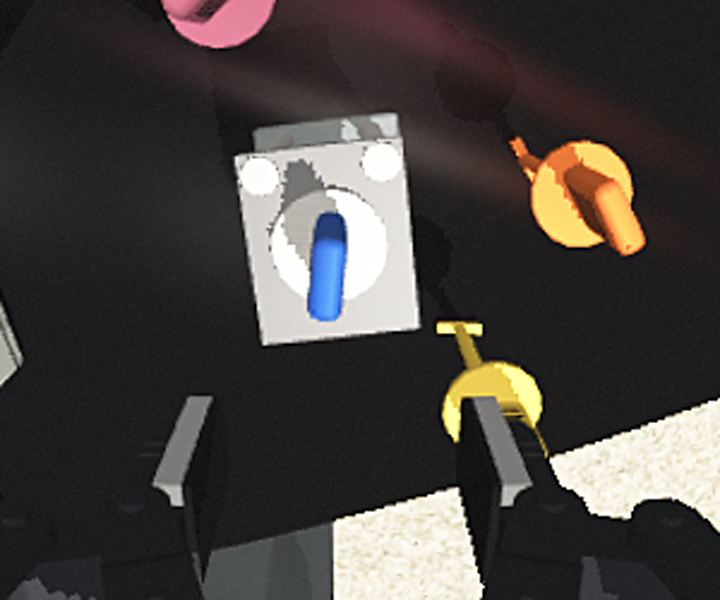

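The blue key stands in the stand at crop (327,265), with its collar at (330,246). Its paddle is seen edge-on, so the fingers are already nearly lined up. Orange (590,200) and yellow (490,400) stay clear of it. Next I'll fit the paddle and plate.

```bash
cat >> h.py <<'E'
from scipy.optimize import minimize
def projs(f,P,fish=True): return np.array([proj(f,p,fish) for p in P])
def fitbox(f,mask,x0,hx,hy,z0,z1,fish=True,S=8):
    u0=np.array([np.where(mask.any(0))[0][0]-15,np.where(mask.any(1))[0][0]-15]); u1=np.array([np.where(mask.any(0))[0][-1]+15,np.where(mask.any(1))[0][-1]+15])
    M=cv2.resize(mask[u0[1]:u1[1],u0[0]:u1[0]].astype(np.uint8),None,fx=S,fy=S,interpolation=cv2.INTER_NEAREST)
    def cost(v):
        x,y,a=v[0],v[1],v[2]*20
        c,s=np.cos(a),np.sin(a)
        P=[[x+c*i*hx-s*j*hy,y+s*i*hx+c*j*hy,z] for i in(-1,1) for j in(-1,1) for z in(z0,z1)]
        q=((projs(f,P,fish)-u0+0.5)*S).astype(np.int32)
        I=np.zeros_like(M); cv2.fillConvexPoly(I,cv2.convexHull(q),1)
        return (I!=M).sum()/M.sum()
    v0=np.array([x0[0],x0[1],x0[2]/20])
    r=minimize(cost,v0,method='Nelder-Mead',options=dict(initial_simplex=v0+np.array([[0,0,0],[.008,0,0],[0,.008,0],[0,0,.008]]),xatol=1e-5,fatol=1e-4))
    return r.x*[1,1,20],r.fun
E
python3 - <<'E'
from h import *
np.set_printoptions(precision=4,suppress=True)
f=grab('wrist'); im=f['img'].astype(int)
m=(im[...,2]>im[...,0]+50)&(im[...,2]>70); 
n,l,st,c=cv2.connectedComponentsWithStats(m.astype(np.uint8))
k=[i for i in range(1,n) if abs(c[i]-[316,190]).max()<30]; k=max(k,key=lambda i:st[i,4]); print(st[k],c[k])
for a in(-.3,-.45): print(fitbox(f,l==k,(.503,-.33,a),.015,.006,.130,.178))
B=lambda u,z: back(f,(180+u[0]/2.4,80+u[1]/2.4),z,True)
print('collar',B((330,246),.130)); print('plate',[B(u,.126) for u in [(235,155),(402,138),(420,328),(263,344)]])
E
```

```text
[310 169  16  45 604] [317.5149 191.4437]
(array([ 0.5051, -0.327 , -0.3971]), np.float64(0.19360513245033112))
(array([ 0.5044, -0.3269, -0.3872]), np.float64(0.19352752483443708))
collar [ 0.5051 -0.3268  0.13  ]
plate [array([ 0.5507, -0.3026,  0.126 ]), array([ 0.5368, -0.3665,  0.126 ]), array([ 0.4592, -0.3509,  0.126 ]), array([ 0.4726, -0.2864,  0.126 ])]
```

Call:
{"method": "apply_moves", "body": {
  "claw": [0.05, 0.05, 0.05, 0.05, 0.05, 0.05, 0.05, 0.0, 0.0, 0.0, 0.0, 0.0, 0.0],
  "xyz": [
    [0.003, -0.003, 0.005],
    [0, 0, 0.025],
    [0, 0, 0.025],
    [0, 0, 0.025],
    [0, 0, 0.025],
    [0, 0, 0.02],
    [0, 0, 0.005],
    [0, 0, 0],
    [0, 0, 0],
    [0, 0, 0],
    [0, 0, 0],
    [0, 0, 0],
    [0, 0, 0]
  ],
  "twist": [
    [0, 0, 0.07],
    [0, 0, 0],
    [0, 0, 0],
    [0, 0, 0],
    [0, 0, 0],
    [0, 0, 0],
    [0, 0, 0],
    [0, 0, 0],
    [0, 0, 0],
    [0, 0, 0],
    [0, 0, 0],
    [0, 0, 0],
    [0, 0, 0]
  ],
  "force": 80
}}

```text
clock: 7.3
position: [0.5046, -0.3286, 0.1425]
tool_rot: [3.142, -0.002, -0.386]
force: [-0.9, 1.3, 8.4]
grip_width: 0.0108
finger_force: 78.3
```

Call:
{"method": "apply_moves", "body": {
  "claw": [0, 0, 0, 0, 0, 0, 0, 0, 0, 0, 0, 0, 0, 0, 0, 0, 0, 0, 0, 0],
  "xyz": [
    [0, 0, -0.01],
    [0, 0, -0.025],
    [0, 0, -0.03],
    [0, 0, -0.03],
    [0, 0, -0.03],
    [0, 0, -0.03],
    [0, 0, -0.03],
    [-0.01, -0.028, 0],
    [-0.01, -0.028, 0],
    [-0.01, -0.028, 0],
    [-0.01, -0.028, 0],
    [-0.01, -0.029, 0],
    [-0.01, -0.029, 0],
    [-0.01, -0.029, 0],
    [-0.01, -0.029, 0],
    [-0.01, -0.029, 0],
    [-0.01, -0.028, 0],
    [-0.008, -0.028, 0],
    [0, 0, 0],
    [0, 0, 0]
  ],
  "twist": [
    [0, 0, 0],
    [0, 0, 0],
    [0, 0, 0],
    [0, 0, 0],
    [0, 0, 0],
    [0, 0, 0],
    [0, 0, 0],
    [0, 0, 0],
    [0, 0, 0],
    [0, 0, 0],
    [0, 0, 0],
    [0, 0, 0],
    [0, 0, 0],
    [0, 0, 0],
    [0, 0, 0],
    [0, 0, 0],
    [0, 0, 0],
    [0, 0, 0],
    [0, 0, 0],
    [0, 0, 0]
  ]
}}

```text
clock: 9.3
position: [0.5218, 0.0025, 0.327]
tool_rot: [-3.141, -0.0, -0.385]
force: [0.0, -1.0, -0.1]
grip_width: 0.011
finger_force: 78.0
```

Run:
```python
from h import *
np.set_printoptions(precision=4,suppress=True)
f=grab('wrist','wrist3.png'); s=grab('scene','scene3.png'); d=grab('side','side3.png')
print(bot.observe()['position'],bot.observe()['tool_rot'])
for q in ['insert','insert_slot','well_mouth','key','key_grip']:
    for r in bot.find_in('wrist',q)[:2]: p=np.array(r['position']);print(q,r['score'],p,proj(f,p,True))
for q in ['key_grip','key']:
  for c in ['scene','side']:
    for r in bot.find_in(c,q)[:4]: p=np.array(r['position']);print(q,c,r['score'],p)
c0=proj(f,[.592,-.027,.144],True).astype(int);print(c0)
w=cv2.imread('pics/wrist3.png')[c0[1]-50:c0[1]+50,c0[0]-60:c0[0]+60]
cv2.imwrite('pics/w3c.png',cv2.resize(w,None,fx=6,fy=6,interpolation=cv2.INTER_CUBIC))
```

```text
[0.5218 0.0013 0.3267] [-3.1415 -0.0004 -0.3877]
insert 0.89 [ 0.5895 -0.0319  0.0676] [326.8962 104.7478]
insert_slot 0.74 [ 0.5919 -0.0314  0.0656] [325.8109 103.1731]
insert_slot 0.53 [ 0.5903 -0.0531  0.1379] [346.3457  97.1699]
well_mouth 0.95 [ 0.5897 -0.0537  0.1387] [347.1433  97.4784]
well_mouth 0.27 [0.4897 0.3281 0.0011] [164.21   240.4102]
key 0.93 [ 0.4081 -0.3673  0.1093] [575.7291 154.647 ]
key 0.93 [ 0.6172 -0.4012  0.1107] [559.612   13.7883]
key_grip 0.88 [ 0.4089 -0.3676  0.1122] [577.0168 154.4659]
key_grip 0.7 [ 0.6151 -0.4014  0.1104] [560.039   15.1745]
key_grip scene 0.8 [ 0.6111 -0.326   0.1203]
key_grip scene 0.73 [ 0.6092 -0.4125  0.1127]
key_grip scene 0.7 [0.5177 0.0006 0.317 ]
key_grip scene 0.66 [ 0.3989 -0.3769  0.1108]
key_grip side 0.64 [ 0.4894 -0.4327  0.1175]
key_grip side 0.59 [ 0.3964 -0.3679  0.1134]
key_grip side 0.58 [0.5622 0.0284 0.0979]
key_grip side 0.51 [ 0.6124 -0.3083  0.1104]
key scene 0.8 [ 0.5142 -0.0009  0.3124]
key scene 0.78 [ 0.6144 -0.3168  0.1199]
key scene 0.68 [ 0.486  -0.4415  0.1133]
key scene 0.66 [ 0.402  -0.3765  0.1128]
key side 0.78 [0.5193 0.0038 0.3071]
key side 0.7 [ 0.4873 -0.4315  0.1153]
key side 0.51 [ 0.6059 -0.4075  0.1094]
key side 0.49 [ 0.4034 -0.3695  0.1089]
[322 104]
```

View pics/w3c.png

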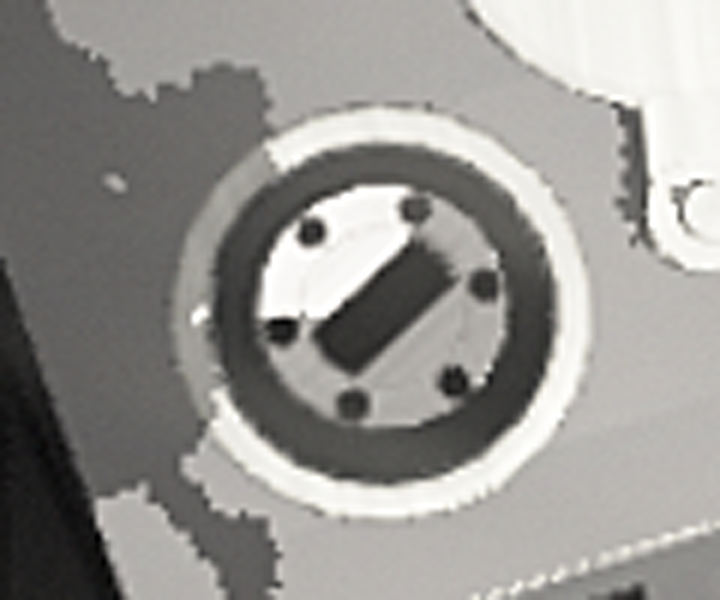

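The open cover is at upper right. The well mouth is centred at crop (384,313), the insert top at (383,306), and the slot runs from (333,354) to (441,257). Next I'll compute the slot pose and check how the key hangs in the grip.

Run:
```python
from h import *
np.set_printoptions(precision=4,suppress=True)
f=grab('wrist','wrist4.png'); s=grab('scene','scene4.png'); d=grab('side','side4.png')
o=bot.observe();p=o['position'];print(p,o['tool_rot'])
B=lambda u,z: back(f,(322-60+u[0]/6-.5,104-50+u[1]/6-.5),z,True)
print('mouth',B((384,313),.144),'ins',B((383,306),.068))
q=[B(u,.068) for u in [(427,237),(458,280),(352,375),(315,333)]]
print(np.array(q),'slot c',np.mean(q,0)); dd=(q[0]+q[1]-q[2]-q[3])[:2]; print('yaw',np.arctan2(dd[1],dd[0]),np.linalg.norm(dd)/2)
h=[B(u,.068) for u in [(312,232),(416,208),(483,284),(454,381),(352,404),(282,330)]];print('holes c',np.mean(h,0))
# overlay of key model: lower end at p-z
c,sn=np.cos(-.386),np.sin(-.386); e=p-[0,0,.1245]
P=[e+np.array([c*i*.013,sn*i*.013,z]) for i in(-1,0,1) for z in(0,.007)]+[e+[0,0,.108],e+[0,0,.093]]
ims=[]
for n,F,fi in [('wrist4',f,True),('scene4',s,False),('side4',d,False)]:
    I=cv2.imread(f'pics/{n}.png'); u=projs(F,P,fi); print(n,u.round(1).tolist())
    g=u[:].mean(0).astype(int) if not fi else u.mean(0).astype(int)
    x0=max(0,min(640-64,g[0]-32));y0=max(0,min(400-80,g[1]-40))
    C=cv2.resize(I[y0:y0+80,x0:x0+64],None,fx=4,fy=7.0/7*4*1.0,interpolation=cv2.INTER_CUBIC)
    for k in u: cv2.circle(C,tuple(((k-[x0,y0]+.5)*4).astype(int)),2,(0,0,255),-1)
    ims.append(C)
cv2.imwrite('pics/keychk.png',np.hstack(ims))
```

```text
[0.5219 0.0024 0.3263] [ 3.1415  0.     -0.3863]
mouth [ 0.5899 -0.0295  0.144 ] ins [ 0.5904 -0.0305  0.068 ]
[[ 0.6008 -0.0447  0.068 ]
 [ 0.5897 -0.0473  0.068 ]
 [ 0.5791 -0.0188  0.068 ]
 [ 0.5905 -0.0149  0.068 ]] slot c [ 0.59   -0.0314  0.068 ]
yaw -1.2269812545592322 0.03099680607598819
holes c [ 0.5904 -0.0305  0.068 ]
wrist4 [[321.7, 204.7], [321.7, 207.2], [321.7, 191.0], [321.7, 193.2], [321.7, 176.9], [321.7, 178.8], [321.6, 244.3], [321.6, 233.5]]
scene4 [[289.6, 174.0], [289.5, 171.9], [293.5, 172.9], [293.4, 170.8], [297.4, 171.7], [297.3, 169.6], [292.2, 139.6], [292.4, 144.4]]
side4 [[344.2, 182.8], [344.2, 180.7], [340.9, 181.7], [340.9, 179.6], [337.6, 180.6], [337.6, 178.5], [341.8, 148.9], [341.6, 153.6]]
```

View pics/keychk.png

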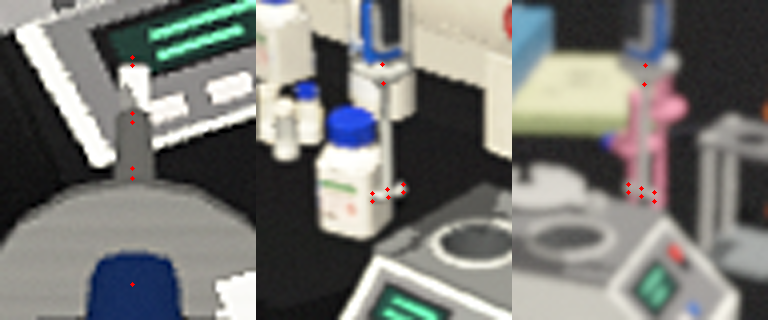

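Call:
{"method": "apply_moves", "body": {
  "claw": [0, 0, 0, 0, 0, 0, 0, 0, 0, 0, 0, 0, 0, 0, 0, 0, 0, 0],
  "xyz": [
    [0, 0, 0],
    [0, 0, 0],
    [0, 0, 0],
    [0, 0, 0],
    [0, 0, 0],
    [0, 0, 0],
    [0, 0, 0],
    [0, 0, 0],
    [0, 0, 0],
    [0, 0, 0],
    [0, 0, 0],
    [0, 0, 0],
    [0, 0, 0],
    [0, 0, 0],
    [0, 0, 0],
    [0, 0, 0],
    [0, 0, 0],
    [0, 0, 0]
  ],
  "twist": [
    [0, 0, -0.135],
    [0, 0, -0.135],
    [0, 0, -0.135],
    [0, 0, -0.135],
    [0, 0, -0.135],
    [0, 0, -0.135],
    [0, 0, -0.135],
    [0, 0, -0.135],
    [0, 0, -0.135],
    [0, 0, -0.135],
    [0, 0, -0.135],
    [0, 0, -0.135],
    [0, 0, -0.135],
    [0, 0, -0.135],
    [0, 0, -0.135],
    [0, 0, -0.135],
    [0, 0, -0.141],
    [0, 0, 0]
  ]
}}

```text
clock: 11.85
position: [0.5219, 0.0023, 0.3263]
tool_rot: [3.142, -0.0, 1.917]
force: [0.6, -0.8, -1.6]
grip_width: 0.0111
finger_force: 78.0
```

Call:
{"method": "apply_moves", "body": {
  "claw": [0, 0, 0, 0, 0, 0],
  "xyz": [
    [-0.018, 0.0176, 0],
    [-0.018, 0.0176, 0],
    [-0.0183, 0.0176, 0.02],
    [0, 0, 0.02],
    [0, 0, 0],
    [0, 0, 0]
  ],
  "twist": [
    [0, 0, 0],
    [0, 0, 0],
    [0, 0, 0],
    [0, 0, 0],
    [0, 0, 0],
    [0, 0, 0]
  ]
}}

```text
clock: 12.45
position: [0.5897, -0.0308, 0.2867]
tool_rot: [-3.141, -0.0, 1.912]
force: [-0.5, -0.1, -0.3]
grip_width: 0.0111
finger_force: 78.2
```

Run:
```python
from h import *
np.set_printoptions(precision=4,suppress=True)
f=grab('wrist','wrist5.png'); s=grab('scene','scene5.png'); d=grab('side','side5.png')
o=bot.observe();p=o['position'];print(p,o['tool_rot'],o['qpos'])
a=o['tool_rot'][2];c,sn=np.cos(a),np.sin(a); e=p-[0,0,.1245]
P=[e+np.array([c*i*.013,sn*i*.013,z]) for i in(-1,0,1) for z in(0,.007)]+[e+[0,0,.093]]
T=np.linspace(0,2*np.pi,16,endpoint=False);Q=[np.array([.590,-.030,.144])+.0295*np.array([np.cos(t),np.sin(t),0]) for t in T]
ims=[]
for n,F,fi in [('wrist5',f,True),('scene5',s,False),('side5',d,False)]:
    I=cv2.imread(f'pics/{n}.png'); u=projs(F,P,fi); r=projs(F,Q,fi)
    g=(u.mean(0)*.5+r.mean(0)*.5).astype(int)
    x0=max(0,min(640-64,g[0]-32));y0=max(0,min(400-80,g[1]-40))
    C=cv2.resize(I[y0:y0+80,x0:x0+64],None,fx=4,fy=4,interpolation=cv2.INTER_CUBIC)
    for k,col in [(k,(0,0,255)) for k in u]+[(k,(0,255,0)) for k in r]: cv2.circle(C,tuple(((k-[x0,y0]+.5)*4).astype(int)),1,col,-1)
    ims.append(C)
cv2.imwrite('pics/chk5.png',np.hstack(ims))
```

```text
[ 0.5901 -0.0307  0.2876] [3.1399 0.0004 1.914 ] [-0.1351  0.4142  0.1218  1.6327 -0.0552  1.0962  0.3448]
```

View pics/chk5.png

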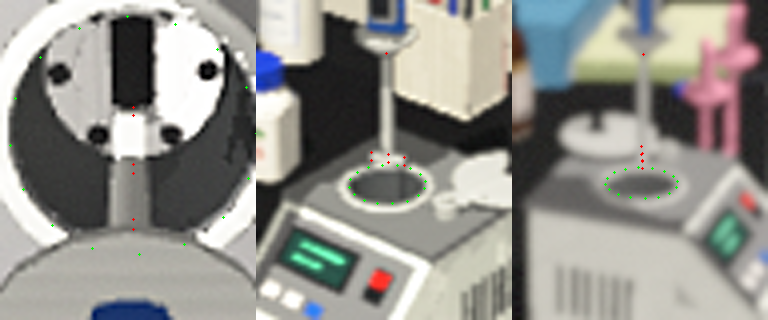

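The slot is in line with the T-bar: in the wrist crop the slot is centred at x≈132 and the bar at x≈130. The model dots sit on the bar and rim in the scene and side views. Going down.

Call:
{"method": "apply_moves", "body": {
  "claw": [0, 0, 0, 0, 0, 0, 0, 0, 0, 0, 0, 0, 0],
  "xyz": [
    [0, 0, 0.022],
    [0, 0, 0.022],
    [0, 0, 0.022],
    [0, 0, 0.02],
    [0, 0, 0.003],
    [0, 0, 0.003],
    [0, 0, 0.003],
    [0, 0, 0.003],
    [0, 0, 0.003],
    [0, 0, 0.003],
    [0, 0, 0.003],
    [0, 0, 0.003],
    [0, 0, 0.002]
  ],
  "twist": [
    [0, 0, 0],
    [0, 0, 0],
    [0, 0, 0],
    [0, 0, 0],
    [0, 0, 0],
    [0, 0, 0],
    [0, 0, 0],
    [0, 0, 0],
    [0, 0, 0],
    [0, 0, 0],
    [0, 0, 0],
    [0, 0, 0],
    [0, 0, 0]
  ]
}}

```text
clock: 13.9
position: [0.5898, -0.031, 0.174]
tool_rot: [-3.141, -0.0, 1.915]
force: [0.3, 0.2, -1.4]
grip_width: 0.0112
finger_force: 78.3
```

Call:
{"method": "apply_moves", "body": {
  "claw": [0, 0, 0, 0, 0, 0, 0, 0, 0, 0, 0, 0, 0, 0, 0, 0, 0, 0, 0],
  "xyz": [
    [0, 0, 0],
    [0, 0, 0],
    [0, 0, 0],
    [0, 0, 0],
    [0, 0, 0],
    [0, 0, 0],
    [0, 0, 0],
    [0, 0, 0],
    [0, 0, 0],
    [0, 0, 0],
    [0, 0, 0],
    [0, 0, 0],
    [0, 0, 0],
    [0, 0, -0.002],
    [0, 0, -0.002],
    [0, 0, -0.002],
    [0, 0, -0.004],
    [0, 0, -0.005],
    [0, 0, 0]
  ],
  "twist": [
    [0, 0, 0.13],
    [0, 0, 0.13],
    [0, 0, 0.13],
    [0, 0, 0.13],
    [0, 0, 0.13],
    [0, 0, 0.13],
    [0, 0, 0.13],
    [0, 0, 0.13],
    [0, 0, 0.13],
    [0, 0, 0.13],
    [0, 0, 0.13],
    [0, 0, 0.13],
    [0, 0, 0],
    [0, 0, 0],
    [0, 0, 0],
    [0, 0, 0],
    [0, 0, 0],
    [0, 0, 0],
    [0, 0, 0]
  ]
}}

```text
clock: 15.8
position: [0.5902, -0.031, 0.1901]
tool_rot: [3.141, -0.001, 0.355]
force: [1.1, -0.9, -3.4]
grip_width: 0.0112
finger_force: 78.0
```

Call:
{"method": "apply_moves", "body": {
  "claw": [0, 0, 0, 0, 0, 0, 0, 0, 0, 0, 0, 0],
  "xyz": [
    [0, 0, -0.008],
    [0, 0, -0.015],
    [0, 0, -0.015],
    [0, 0, -0.015],
    [0, 0, -0.015],
    [0, 0, -0.015],
    [0, 0, -0.015],
    [0, 0, -0.015],
    [0, 0, -0.015],
    [0, 0, -0.015],
    [0, 0, -0.012],
    [0, 0, 0]
  ],
  "twist": [
    [0, 0, 0],
    [0, 0, 0],
    [0, 0, 0],
    [0, 0, 0],
    [0, 0, 0],
    [0, 0, 0],
    [0, 0, 0],
    [0, 0, 0],
    [0, 0, 0],
    [0, 0, 0],
    [0, 0, 0],
    [0, 0, 0]
  ]
}}

```text
clock: 17.0
position: [0.5903, -0.0311, 0.3459]
tool_rot: [3.141, -0.002, 0.355]
force: [-0.4, 0.0, -3.3]
grip_width: 0.0108
finger_force: 78.0
```

Run:
```python
from h import *
np.set_printoptions(precision=4,suppress=True)
s=grab('scene','scene6.png'); d=grab('side','side6.png');f=grab('wrist','wrist6.png')
o=bot.observe();p=o['position'];print(p,o['tool_rot'],o['force'],o['qpos'])
ims=[]
for n,F in [('scene6',s),('side6',d)]:
    I=cv2.imread(f'pics/{n}.png'); g=proj(F,p-[0,0,.13]).astype(int); t=proj(F,[.49,.34,0]).astype(int); print(g,t)
    ims.append(cv2.resize(I[g[1]-60:g[1]+60,g[0]-45:g[0]+45],None,fx=4,fy=4,interpolation=cv2.INTER_CUBIC))
cv2.imwrite('pics/chk6.png',np.hstack(ims))
for c,F in[('scene',s),('side',d)]:
    for q in ['insert','tray']:
        for r in bot.find_in(c,q)[:2]: print(c,q,r['score'],np.array(r['position']))
```

```text
[ 0.5896 -0.0308  0.3437] [-3.1412  0.0008  0.3549] [-0.01   -0.2701 -3.0683] [-0.4674  0.4233  0.6099  1.5679 -0.2522  1.2311 -1.0302]
[316 163] [214 199]
[323 171] [316 301]
scene insert 0.56 [ 0.576  -0.0429  0.219 ]
scene tray 0.6 [0.4952 0.3377 0.0071]
side insert 0.8 [ 0.5831 -0.01    0.2105]
side insert 0.41 [0.7288 0.2512 0.0643]
side tray 0.61 [0.4906 0.3509 0.0028]
```

View pics/chk6.png

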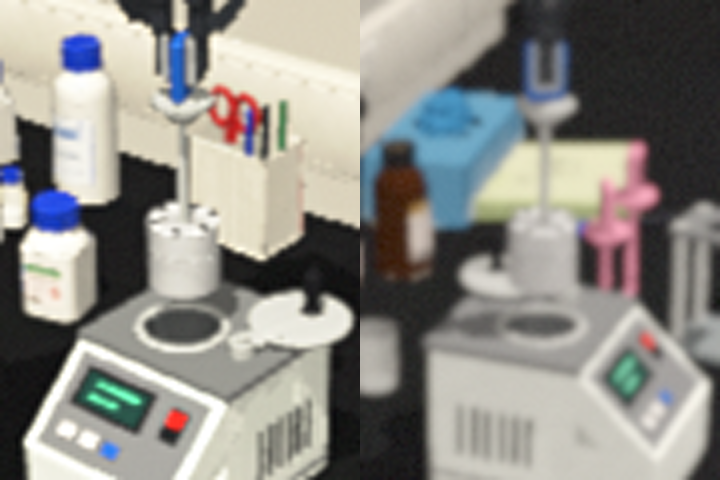

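The insert hangs level from the key above the mouth (left crop at 183,250), and the cover is open. Carrying it to the tray.

Call:
{"method": "apply_moves", "body": {
  "claw": [0, 0, 0, 0, 0, 0, 0, 0, 0, 0, 0, 0, 0, 0, 0, 0, 0, 0, 0, 0],
  "xyz": [
    [0.001, -0.008, 0],
    [0.0015, -0.016, 0],
    [0.0022, -0.024, 0],
    [0.0025, -0.024, 0],
    [0.0025, -0.024, 0],
    [0.0025, -0.024, 0],
    [0.0025, -0.024, 0],
    [0.0025, -0.024, 0],
    [0.0025, -0.024, 0],
    [0.0025, -0.024, 0],
    [0.0025, -0.024, 0],
    [0.0025, -0.024, 0],
    [0.0025, -0.024, 0],
    [0.0025, -0.024, 0],
    [0.0025, -0.024, 0],
    [0.0022, -0.024, 0],
    [0.0015, -0.016, 0],
    [0.0008, -0.008, 0],
    [0, 0, 0],
    [0, 0, 0]
  ],
  "twist": [
    [0, 0, 0],
    [0, 0, 0],
    [0, 0, 0],
    [0, 0, 0],
    [0, 0, 0],
    [0, 0, 0],
    [0, 0, 0],
    [0, 0, 0],
    [0, 0, 0],
    [0, 0, 0],
    [0, 0, 0],
    [0, 0, 0],
    [0, 0, 0],
    [0, 0, 0],
    [0, 0, 0],
    [0, 0, 0],
    [0, 0, 0],
    [0, 0, 0],
    [0, 0, 0],
    [0, 0, 0]
  ]
}}

```text
clock: 19.35
position: [0.4936, 0.3418, 0.3443]
tool_rot: [3.141, -0.0, 0.354]
force: [0.4, 0.3, -3.4]
grip_width: 0.0112
finger_force: 78.0
```

Run:
```python
from h import *
np.set_printoptions(precision=4,suppress=True)
f=grab('wrist','wrist7.png');s=grab('scene','scene7.png')
o=bot.observe();p=o['position'];print(p,o['tool_rot'],o['force'],o['qpos'])
for r in bot.find_in('wrist','tray')[:2]: print(r['score'],np.array(r['position']))
I=cv2.imread('pics/wrist7.png');u=proj(f,[p[0],p[1],.003],True);print(u)
cv2.circle(I,tuple(u.astype(int)),3,(0,0,255),-1)
cv2.imwrite('pics/chk7.png',I)
```

```text
[0.4938 0.3416 0.3445] [ 3.1414 -0.0002  0.3532] [-0.8089  0.0898 -3.8344] [-1.0617  0.4264  0.5242  1.538  -0.2207  1.2364 -1.7212]
0.85 [0.5059 0.3588 0.0024]
[321.9135 152.2788]
```

View pics/chk7.png

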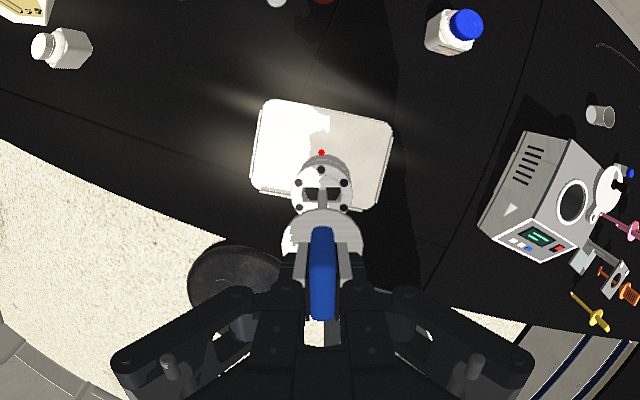

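The red mark at (322,152), where the insert will land, lies well inside the empty tray (250–395, 100–210). Lowering.

Call:
{"method": "apply_moves", "body": {
  "claw": [0, 0, 0, 0, 0, 0, 0, 0, 0, 0, 0, 0, 0, 0, 0, 0],
  "xyz": [
    [0, 0, 0.01],
    [0, 0, 0.02],
    [0, 0, 0.02],
    [0, 0, 0.02],
    [0, 0, 0.02],
    [0, 0, 0.02],
    [0, 0, 0.02],
    [0, 0, 0.015],
    [0, 0, 0.01],
    [0, 0, 0.006],
    [0, 0, 0.003],
    [0, 0, 0.003],
    [0, 0, 0.002],
    [0, 0, 0.002],
    [0, 0, 0.002],
    [0, 0, 0]
  ],
  "twist": [
    [0, 0, 0],
    [0, 0, 0],
    [0, 0, 0],
    [0, 0, 0],
    [0, 0, 0],
    [0, 0, 0],
    [0, 0, 0],
    [0, 0, 0],
    [0, 0, 0],
    [0, 0, 0],
    [0, 0, 0],
    [0, 0, 0],
    [0, 0, 0],
    [0, 0, 0],
    [0, 0, 0],
    [0, 0, 0]
  ]
}}

```text
clock: 21.1
position: [0.4932, 0.3428, 0.1712]
tool_rot: [3.142, 0.0, 0.355]
force: [-1.0, -0.6, -4.3]
grip_width: 0.0112
finger_force: 77.9
```

Call:
{"method": "apply_moves", "body": {
  "claw": [0, 0, 0, 0],
  "xyz": [
    [0, 0, 0.0015],
    [0, 0, 0.0015],
    [0, 0, 0.0015],
    [0, 0, 0]
  ],
  "twist": [
    [0, 0, 0],
    [0, 0, 0],
    [0, 0, 0],
    [0, 0, 0]
  ]
}}

```text
clock: 21.5
position: [0.4933, 0.3428, 0.1667]
tool_rot: [-3.142, -0.0, 0.355]
force: [0.1, 0.8, -1.0]
grip_width: 0.011
finger_force: 78.2
```

Call:
{"method": "apply_moves", "body": {
  "claw": [0, 0, 0, 0],
  "xyz": [
    [0, 0, 0.001],
    [0, 0, 0.001],
    [0, 0, 0.001],
    [0, 0, 0]
  ],
  "twist": [
    [0, 0, 0],
    [0, 0, 0],
    [0, 0, 0],
    [0, 0, 0]
  ]
}}

```text
clock: 21.9
position: [0.4932, 0.3427, 0.1637]
tool_rot: [3.141, 0.0, 0.355]
force: [-0.5, 0.8, -0.5]
grip_width: 0.0111
finger_force: 78.2
```

Call:
{"method": "apply_moves", "body": {
  "claw": [0, 0, 0, 0, 0, 0, 0, 0, 0, 0, 0, 0, 0],
  "xyz": [
    [0, 0, 0],
    [0, 0, 0],
    [0, 0, 0],
    [0, 0, 0],
    [0, 0, 0],
    [0, 0, 0],
    [0, 0, 0],
    [0, 0, 0],
    [0, 0, 0],
    [0, 0, 0],
    [0, 0, 0],
    [0, 0, 0],
    [0, 0, 0]
  ],
  "twist": [
    [0, 0, -0.13],
    [0, 0, -0.13],
    [0, 0, -0.13],
    [0, 0, -0.13],
    [0, 0, -0.13],
    [0, 0, -0.13],
    [0, 0, -0.13],
    [0, 0, -0.13],
    [0, 0, -0.13],
    [0, 0, -0.13],
    [0, 0, -0.13],
    [0, 0, -0.13],
    [0, 0, 0]
  ]
}}

```text
clock: 23.2
position: [0.4934, 0.3426, 0.1639]
tool_rot: [3.142, -0.0, 1.917]
force: [-0.6, -0.2, -1.1]
grip_width: 0.0114
finger_force: 78.4
```

Call:
{"method": "apply_moves", "body": {
  "claw": [0, 0, 0, 0, 0, 0],
  "xyz": [
    [0, 0, -0.002],
    [0, 0, -0.002],
    [0, 0, -0.002],
    [0, 0, -0.002],
    [0, 0, -0.002],
    [0, 0, 0]
  ],
  "twist": [
    [0, 0, 0],
    [0, 0, 0],
    [0, 0, 0],
    [0, 0, 0],
    [0, 0, 0],
    [0, 0, 0]
  ]
}}

```text
clock: 23.8
position: [0.4933, 0.3429, 0.1742]
tool_rot: [3.141, -0.0, 1.915]
force: [0.0, 0.5, -0.8]
grip_width: 0.0111
finger_force: 78.4
```

Call:
{"method": "apply_moves", "body": {
  "claw": [0, 0, 0, 0, 0, 0, 0, 0, 0, 0, 0, 0],
  "xyz": [
    [0, 0, -0.005],
    [0, 0, -0.01],
    [0, 0, -0.01],
    [0, 0, -0.015],
    [0, 0, -0.015],
    [0, 0, -0.015],
    [0, 0, -0.02],
    [0, 0, -0.02],
    [0, 0, -0.02],
    [0, 0, -0.02],
    [0, 0, 0],
    [0, 0, 0]
  ],
  "twist": [
    [0, 0, 0],
    [0, 0, 0],
    [0, 0, 0],
    [0, 0, 0],
    [0, 0, 0],
    [0, 0, 0],
    [0, 0, 0],
    [0, 0, 0],
    [0, 0, 0],
    [0, 0, 0],
    [0, 0, 0],
    [0, 0, 0]
  ]
}}

```text
clock: 25.0
position: [0.4932, 0.3427, 0.3243]
tool_rot: [3.141, -0.0, 1.915]
force: [1.2, -0.1, -1.4]
grip_width: 0.0113
finger_force: 78.4
```

Run:
```python
from h import *
np.set_printoptions(precision=4,suppress=True)
f=grab('wrist','wrist8.png');s=grab('scene','scene8.png');d=grab('side','side8.png')
o=bot.observe();p=o['position'];print(p,o['tool_rot'],o['force'],o['qpos'])
for c in ['wrist','scene','side']:
  for r in bot.find_in(c,'insert')[:2]: print(c,r['score'],np.array(r['position']))
g=proj(s,[.493,.343,.03]).astype(int); h=proj(d,[.493,.343,.03]).astype(int)
A=cv2.imread('pics/scene8.png');B=cv2.imread('pics/side8.png')
a,b=[cv2.resize(I[max(0,q[1]-75):max(0,q[1]-75)+110,q[0]-45:q[0]+45],None,fx=4,fy=4,interpolation=cv2.INTER_CUBIC) for I,q in((A,g),(B,h))]
cv2.imwrite('pics/chk8.png',np.hstack([a,b]))
```

```text
[0.493  0.3426 0.3231] [-3.1405  0.0004  1.9148] [ 0.1282 -0.3623 -1.6012] [-0.7326  0.4023  0.0379  1.5519 -0.016   1.1888 -0.3478]
wrist 0.96 [0.4933 0.3455 0.0542]
scene 0.58 [0.4834 0.3265 0.0441]
scene 0.22 [ 0.5322 -0.0788  0.1042]
side 0.75 [0.4905 0.3626 0.041 ]
```

View pics/chk8.png

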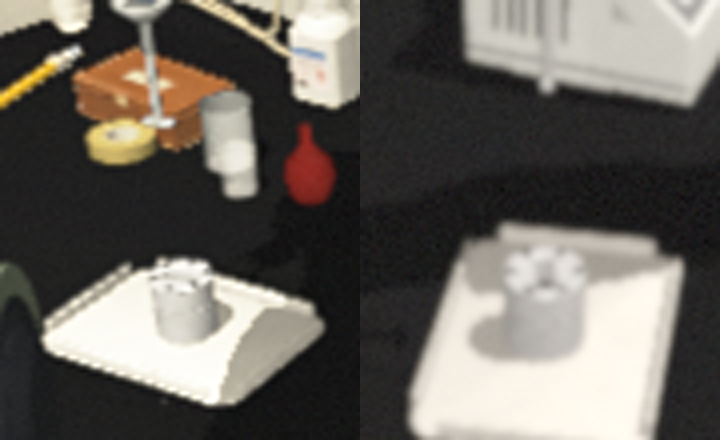

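The insert stands upright and free in the middle of the tray (left crop at 185,305). Returning the key.

Call:
{"method": "apply_moves", "body": {
  "claw": [0, 0, 0, 0, 0, 0, 0],
  "xyz": [
    [0, 0, 0],
    [0, 0, 0],
    [0, 0, 0],
    [0, 0, 0],
    [0, 0, 0],
    [0, 0, 0],
    [0, 0, 0]
  ],
  "twist": [
    [0, 0, -0.14],
    [0, 0, -0.14],
    [0, 0, -0.14],
    [0, 0, -0.14],
    [0, 0, -0.14],
    [0, 0, -0.14],
    [0, 0, 0]
  ]
}}

```text
clock: 26.0
position: [0.4932, 0.3426, 0.3235]
tool_rot: [-3.141, -0.0, 2.757]
force: [-0.0, -0.5, -1.7]
grip_width: 0.0109
finger_force: 78.4
```

Call:
{"method": "apply_moves", "body": {
  "claw": [0, 0, 0, 0, 0, 0, 0, 0, 0, 0, 0, 0, 0, 0, 0, 0, 0, 0, 0, 0],
  "xyz": [
    [-0.0139, -0.0325, 0],
    [-0.0139, -0.0325, 0],
    [-0.0139, -0.0325, 0],
    [-0.0139, -0.0325, 0],
    [-0.0139, -0.0325, 0],
    [-0.0139, -0.0325, 0],
    [-0.0139, -0.0325, 0],
    [-0.0139, -0.0325, 0],
    [-0.0139, -0.0325, 0],
    [-0.0139, -0.0325, 0],
    [-0.0139, -0.0325, 0],
    [-0.0139, -0.0325, 0],
    [-0.0139, -0.0325, 0],
    [-0.0139, -0.0325, 0],
    [-0.0139, -0.0325, 0],
    [-0.0139, -0.0325, 0],
    [-0.0139, -0.0325, 0],
    [-0.0139, -0.0325, 0],
    [-0.0126, -0.031, 0],
    [0, 0, 0]
  ],
  "twist": [
    [0, 0, 0],
    [0, 0, 0],
    [0, 0, 0],
    [0, 0, 0],
    [0, 0, 0],
    [0, 0, 0],
    [0, 0, 0],
    [0, 0, 0],
    [0, 0, 0],
    [0, 0, 0],
    [0, 0, 0],
    [0, 0, 0],
    [0, 0, 0],
    [0, 0, 0],
    [0, 0, 0],
    [0, 0, 0],
    [0, 0, 0],
    [0, 0, 0],
    [0, 0, 0],
    [0, 0, 0]
  ]
}}

```text
clock: 28.0
position: [0.5029, -0.3313, 0.3233]
tool_rot: [-3.14, -0.0, 2.745]
force: [-2.0, 0.4, -1.4]
grip_width: 0.0113
finger_force: 78.4
```

Run:
```python
from h import *
np.set_printoptions(precision=4,suppress=True)
o=bot.observe();p=o['position'];a=o['tool_rot'][2];print(p,o['tool_rot'],o['qpos'])
w=np.array([.505,-.327])-p[:2]; print('tool dx,dy',w@[np.cos(a),np.sin(a)],w@[np.sin(a),-np.cos(a)])
```

```text
[ 0.5029 -0.3313  0.3233] [-3.1396 -0.0004  2.7449] [ 0.3575  0.4091  0.1798  1.5532 -0.0746  1.1863  1.7248]
tool dx,dy -0.0002936756325733926 0.004791216946581728
```

Call:
{"method": "apply_moves", "body": {
  "claw": [0, 0, 0, 0],
  "xyz": [
    [0, 0, 0],
    [0, 0, 0.02],
    [0, 0, 0.02],
    [0, 0, 0]
  ],
  "twist": [
    [0, 0, 0],
    [0, 0, 0],
    [0, 0, 0],
    [0, 0, 0]
  ]
}}

```text
clock: 28.4
position: [0.5037, -0.3251, 0.2818]
tool_rot: [3.141, -0.004, 2.754]
force: [-0.7, -0.3, -1.7]
grip_width: 0.0111
finger_force: 78.5
```

Run:
```python
from h import *
np.set_printoptions(precision=4,suppress=True)
s=grab('scene','scene9.png');d=grab('side','side9.png');f=grab('wrist','wrist9.png')
o=bot.observe();p=o['position'];a=o['tool_rot'][2];print(p,o['tool_rot'])
w=np.array([.505,-.327])-p[:2]; print('tool dx,dy',w@[np.cos(a),np.sin(a)],w@[np.sin(a),-np.cos(a)])
c,sn=np.cos(a),np.sin(a); e=p-[0,0,.1245]
P=[e+np.array([c*i*.013,sn*i*.013,z]) for i in(-1,0,1) for z in(0,.007)]+[e+[0,0,.093]]
T=np.linspace(0,2*np.pi,16,endpoint=False);Q=[np.array([.505,-.327,.126])+.018*np.array([np.cos(t),np.sin(t),0]) for t in T]
ims=[]
for n,F,fi in [('wrist9',f,True),('scene9',s,False),('side9',d,False)]:
    I=cv2.imread(f'pics/{n}.png'); u=projs(F,P,fi); r=projs(F,Q,fi)
    g=(u.mean(0)*.5+r.mean(0)*.5).astype(int)
    x0=max(0,min(640-64,g[0]-32));y0=max(0,min(400-80,g[1]-40))
    C=cv2.resize(I[y0:y0+80,x0:x0+64],None,fx=4,fy=4,interpolation=cv2.INTER_CUBIC)
    for k,col in [(k,(0,0,255)) for k in u]+[(k,(0,255,0)) for k in r]: cv2.circle(C,tuple(((k-[x0,y0]+.5)*4).astype(int)),1,col,-1)
    ims.append(C)
cv2.imwrite('pics/chk9.png',np.hstack(ims))
```

```text
[ 0.5047 -0.3265  0.2848] [3.1416 0.001  2.7544]
tool dx,dy -0.0004432614005109953 -0.0003848082702956454
```

View pics/chk9.png

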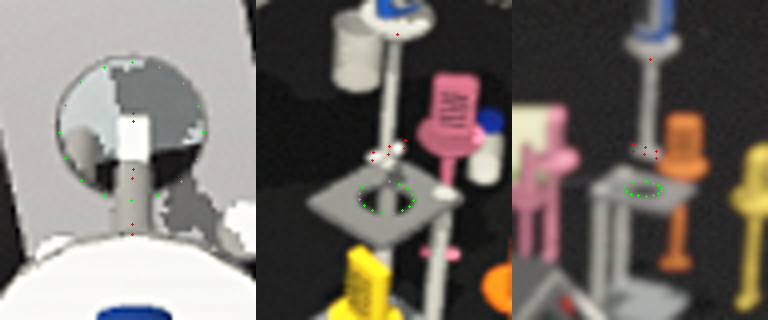

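The hole's dots match its rim (wrist crop centre 132,125) and the bar is over its middle. Lowering the key.

Call:
{"method": "apply_moves", "body": {
  "claw": [0, 0, 0, 0, 0, 0, 0, 0, 0, 0, 0, 0, 0],
  "xyz": [
    [0, 0, 0.015],
    [0, 0, 0.022],
    [0, 0, 0.022],
    [0, 0, 0.022],
    [0, 0, 0.02],
    [0, 0, 0.015],
    [0, 0, 0.008],
    [0, 0, 0.004],
    [0, 0, 0.004],
    [0, 0, 0.003],
    [0, 0, 0.003],
    [0, 0, 0.002],
    [0, 0, 0]
  ],
  "twist": [
    [0, 0, 0],
    [0, 0, 0],
    [0, 0, 0],
    [0, 0, 0],
    [0, 0, 0],
    [0, 0, 0],
    [0, 0, 0],
    [0, 0, 0],
    [0, 0, 0],
    [0, 0, 0],
    [0, 0, 0],
    [0, 0, 0],
    [0, 0, 0]
  ]
}}

```text
clock: 29.85
position: [0.5042, -0.3268, 0.1437]
tool_rot: [3.142, -0.0, 2.755]
force: [0.4, 0.4, -0.1]
grip_width: 0.0112
finger_force: 78.5
```

Call:
{"method": "apply_moves", "body": {
  "claw": [0, 0.02, 0.03, 0.05, 0.05, 0.05, 0.05, 0.05, 0.05, 0.05, 0.05, 0.05, 0.05, 0.05],
  "xyz": [
    [0, 0, 0.0008],
    [0, 0, 0],
    [0, 0, 0],
    [0, 0, 0],
    [0, 0, 0],
    [0, 0, 0],
    [0, 0, -0.01],
    [0, 0, -0.02],
    [0, 0, -0.025],
    [0, 0, -0.025],
    [0, 0, -0.025],
    [0, 0, -0.025],
    [0, 0, 0],
    [0, 0, 0]
  ],
  "twist": [
    [0, 0, 0],
    [0, 0, 0],
    [0, 0, 0],
    [0, 0, 0],
    [0, 0, 0],
    [0, 0, 0],
    [0, 0, 0],
    [0, 0, 0],
    [0, 0, 0],
    [0, 0, 0],
    [0, 0, 0],
    [0, 0, 0],
    [0, 0, 0],
    [0, 0, 0]
  ]
}}

```text
clock: 31.25
position: [0.5043, -0.3269, 0.2738]
tool_rot: [-3.142, 0.001, 2.755]
force: [-0.1, 0.2, -1.3]
grip_width: 0.0498
finger_force: 0.0
```

Run:
```python
from h import *
np.set_printoptions(precision=4,suppress=True)
f=grab('wrist','wrist10.png');s=grab('scene','scene10.png')
o=bot.observe();print(o['clock'],o['position'],o['force'])
im=f['img'].astype(int);m=(im[...,2]>im[...,0]+50)&(im[...,2]>70)
n,l,st,c=cv2.connectedComponentsWithStats(m.astype(np.uint8))
g=proj(f,[.505,-.327,.158],True); k=min([i for i in range(1,n) if st[i,4]>100],key=lambda i:np.linalg.norm(c[i]-g)); print(g,c[k],st[k])
print(fitbox(f,l==k,(.505,-.327,-.386),.015,.006,.130,.178))
for q in('bottle','beaker','vial','insert'): print(q,[(round(r['score'],2),np.array(r['position'])) for r in bot.find_in('scene',q)[:3]])
W=cv2.imread('pics/wrist10.png');S=cv2.imread('pics/scene10.png')
cv2.imwrite('pics/fin.png',np.vstack([cv2.resize(S[140:300,190:450],None,fx=2,fy=2),cv2.resize(W[100:240,190:450],None,fx=2,fy=2)]))
```

```text
31.35 [ 0.504  -0.3266  0.2726] [ 0.3255  0.4369 -0.7879]
[322.2802 194.8534] [321.9983 194.3367] [315 172  15  45 588]
(array([ 0.5032, -0.3266, -0.3868]), np.float64(0.20881164965986396))
bottle [(0.76, array([0.7259, 0.2145, 0.0584])), (0.69, array([ 0.7776, -0.1496,  0.0391]))]
beaker []
vial [(0.69, array([ 0.7203, -0.2969,  0.0293]))]
insert [(0.65, array([0.4841, 0.3286, 0.0419]))]
```

View pics/fin.png

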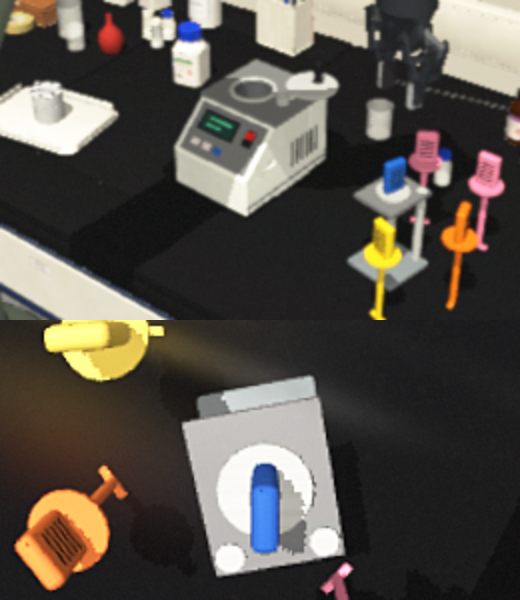

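The key hangs seated and upright in its stand, the cover is open, the insert stands on the tray and the bystanders haven't moved.

```bash
python3 -c "
from workcell import bot
print(bot.job_done())"
```

```text
the job is handed in; nothing more can be done
None
```

I handed the job in at about 31 s of the 72 s: by the final pictures the cover is open, the insert stands upright on the tray, the key is back in its stand, and the bottle, beaker and vial look unmoved; the hand-in returned no verdict.

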